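Load the last egg into the egg cooker, close it and switch it on

TASK

Get the breakfast eggs going: take the egg from the wooden board and set it down gently, upright and blunt end up as it is, in the empty seat of the egg cooker, then put the clear lid fully home on the cooker and press the rocker switch over to on. Leave the two eggs already in the cooker in their seats, and do not disturb the salt shaker or the spice jar.

Things in the scene. Friction and masses are not known exactly. Their poses are not given: they have to be found in the camera images.
- egg: the egg to cook, a plain beige hen's egg standing blunt end up, pointed end down, in a corner hollow of the wooden board: 57 mm tall, 43 mm across at its widest, which is 33 mm above its lower end; 60 g. Origin at its lower (pointed) end, z up through the blunt end
- egg_board: low wooden egg board that stays put, 150 x 104 mm, flat top 28 mm above the work surface, with 3 x 2 round hollows of 34 mm, 47 mm apart; only one holds an egg (at x = +47, y = +23.5 mm in the board's frame), whose lower end hangs about 13 mm below the board's top. Origin at the centre of its underside
- cooker: electric egg cooker, fixed: a white drum 142 mm across with a flat flange 44 mm above the work surface; inside it a steel collar tapers up 12 mm from 129 to 120 mm across and centres the lid. On its own -x side a control foot 48 mm wide reaches 136 mm out from the axis, its top at 36 mm, with the black rocker switch. Origin on the drum's axis at the work surface
- free_seat (a point): the empty one of the cooker's three egg seats: where a seated egg's lower end rests, about 33 mm above the work surface, 34 mm from the drum's axis; z up. The seat is a grey egg-shaped cup; its rim, 41 mm wide inside, 46 outside, is 22 mm above this point and 11 mm below the egg's widest part. Fingers have most room closing square to the line from the drum's axis to this seat
- seat_b (a point): like free_seat, for the seat that egg_b stands in
- seat_c (a point): like free_seat, for the seat that egg_c stands in; the three seats are 120 degrees apart round the drum's axis
- egg_b: second egg, same size, already in the cooker; origin at its lower end
- egg_c: third egg, same size, already in the cooker; origin at its lower end
- lid: clear domed lid with a black knob, 138 mm across outside, 132 mm inside at the rim, 62 mm tall to the top of the dome and 87 mm to the top of the knob, about 0.16 kg, at first standing on the work surface. Origin at the centre of its rim, z up
- lid_knob (a point): middle of the lid's round black knob, 28 mm across, 77 mm above the lid's rim; the knob reaches 10 mm above and below this point, and the dome's top is 15 mm below it
- lid_seat (a point): where the centre of the lid's rim lies when the lid is home on the cooker: on the drum's axis, on the flange, 44 mm above the work surface; z up
- switch_press (a point): point on the cooker's control foot: middle of the outer half (the half away from the drum) of the rocker as it lies when on, level, 40 mm above the work surface. The rocker is 24 mm wide, each half 19 mm long; its pivot is 11 mm nearer to the drum. x points from here to the drum's axis, z up
- rocker (a joint): angle of the black rocker switch in rad: 0 is off (outer half sticks up by 6.5 mm at its end, inner half level), 0.35 is on (outer half level). Pressing the outer half straight down tips it over; 1 to 3 N are enough, and it stays where it is left
- salt: salt shaker, 44 mm across, 90 mm tall; origin at the centre of its underside; stays where it is
- spice: glass spice jar, 41 mm across, 105 mm tall; origin at the centre of its underside; stays where it is

How it is judged:
By the outcome, as a careful person would: the job done as asked, in the order asked, and still so for the second after the job is handed in, with the robot touching nothing.
It also fails if it takes over 72 s, if anything falls off the work surface, if the arm or the gripper's body presses on something with over 40 N, if the wrist force passes 120 N, or if a joint passes its speed limit or range.

ROBOT

A 6-joint arm with a two-finger parallel gripper is mounted at the origin on a cart in front of the work surface, level with it; the furniture and walls round the work are solid. World frame = base frame: x ahead of the robot, y to its left, z up, the work surface at z = 0. Lengths are in m, angles in rad, forces in N, time in s.
With the tool pointing down it reaches from about 0.375 to 0.975 m from the base axis. Payload 3.8 kg.
Tool frame: the origin (TCP) lies on the centre line of the jaws, within the pads' length; the fingertips stand env.tips_ahead ahead of it and the grasp point (between the pads) lies 11 mm behind it (env.tips_ahead is the distance from the TCP to the fingertips, in m); z points along the fingers, y is the line along which they close (so a half turn about z gives the same grasp; the last joint's range is limited). The gripper opens to 88 mm and grips with 3 to 60 N. Pads are 18 mm wide; open, the fingers measure 123 mm over their backs; the gripper's body (75 mm by 187 mm) begins 45 mm behind the grasp point.
Start: joints at [-1.292, 0.264, 1.604, -0, 1.274, -0.037], TCP at [0.21, -0.642, 0.247] pointing down, gripper open.
Joint ranges: [-2.63, 2.63], [-0.94, 2.18], [0.31, 2.57], [-1.31, 4.45], [0, 2.66], [-2.55, 2.55]. Speed limits (rad/s): [2.57, 2.57, 3.14, 3.14, 3.14, 3.14].

INTERFACE

Orientations are given as a rotation vector (axis times angle).
In Python, from rig import sensors, imaging, finish_job, env gives the robot as it stands.
- The arm moves only by the tool move_arm, never from a script. Its argument "plan" is a list of rows, each an object of numbers: "tx", "ty", "tz": the shift along the world's x, y, z in cm; "ax", "ay", "az": the turn, a rotation vector about the world's x, y, z in degrees; "hand": the finger opening in cm, from 0 to 8.81. A call has 1 to 12 rows; each row is the pose to reach, as a shift and turn from the pose commanded when the call began; what a row does not reach only later rows make up. A row lasts 1/8 s, in which the tool goes at most 62.5 mm and 10.7 degrees, less where a joint would pass 70% of its speed; a pose out of reach is approached as far as the arm can. A call with a gripper value outside its range is refused whole. The fingers move at their own pace and stop on an object; the grip force is fixed at half the most. Time passes only in rows, so rows that repeat a pose let the fingers close. It gives the time, the measured TCP pose, the force, the opening and the grip force at its end, in the units of the state.
- sensors.state(): the state, without advancing time (a new reading comes with each control period).
- imaging.snapshot(name): name is "scene" or "top" or "wrist"; returns (picture, depth): 384x512x3 uint8, red, green, blue; 384x512 float32, m along the optical axis (not along the pixel's ray), 0 where there is no reading.
- imaging.camera_params(name): a dict with "mtx" (3x3 intrinsics, pixels), "cam_to_world" (4x4, takes a point from camera to world coordinates). Camera axes: x right, y up, looking along -z (the intrinsics and any distortion apply to the point x, -y, -z); pixel columns grow to the right and rows downward; lengths in m; the calibration is good to about 2 mm. A picture is of the moment at which its call begins: read the wrist's pose just before it. camera_params takes no time and is no camera call; for the wrist camera it gives the pose at the moment of the call.
- finish_job(): hands the job in; it is judged then, once.
The state is a dict: "time": time; "q": joint angles; "qd": joint speeds; "joint_efforts": joint torques, N m; "eef_pos": TCP position; "ee_rot": TCP orientation; "wrist_force": force on the tool from outside, world axes, zero at the start; "moment": the same for the moment, N m; "grip_width": opening from 0.0 (shut) to 1.0 (fully open); "gripper_force": force on a finger pad.
Only numpy, scipy, OpenCV 4.12 (cv2) and the standard library are available. Lean on these libraries where they do the work, as an engineer would, in place of code of your own. Each camera call takes 0.05 s, during which the arm holds its last target. There are 200 camera calls.

## Working session

There is one attempt and no reset: what is moved stays moved. The work goes in short steps, Python scripts to look and compute and a tool call to move; the robot and the scene stay as the last step left them, time stands still between calls to the robot, and variables do not carry over. Pictures are saved under pics/ and viewed, at most 10 in all, crops included, and the job is handed in when it is done.

Besides the shell and the picture viewer there is one more tool, called after "Request:" by a JSON object that holds its "api" and its "payload". move_arm: Moves the arm, as the interface text tells. Its arguments: {"type":"object","properties":{"plan":{"type":"array","items":{"type":"object","properties":{"tx":{"type":"number"},"ty":{"type":"number"},"tz":{"type":"number"},"ax":{"type":"number"},"ay":{"type":"number"},"az":{"type":"number"},"hand":{"type":"number"}}}}},"required":["plan"]}

```bash
mkdir -p pics; ls; python3 - <<'E'
from rig import sensors, imaging, env
import cv2,numpy as np
print(env.tips_ahead, sensors.state())
for n in ("scene","top"):
    p,d=imaging.snapshot(n); np.savez(f"pics/{n}0.npz",p=p,d=d)
    c=imaging.camera_params(n); print(n,{k:np.round(v,3).tolist() if not isinstance(v,str) else v for k,v in c.items()})
    cv2.imwrite(f"pics/{n}0.png",p[:,:,::-1])
E
```

```text
pics
0.008 {'time': 0.0, 'q': array([-1.29189680e+00,  2.64735285e-01,  1.60534291e+00, -1.20030011e-05,
        1.27364880e+00, -3.69002483e-02]), 'qd': array([-4.56298894e-05, -1.27397210e-03, -2.20889320e-05,  1.02856156e-03,
        8.03186185e-04, -1.08558725e-03]), 'joint_efforts': array([ 6.67018976e-04, -5.02118003e+01, -3.56876171e+01,  7.28495722e-02,
        2.92912225e-02, -2.08358479e-04]), 'eef_pos': array([ 0.20945089, -0.64098319,  0.24541678]), 'ee_rot': array([-3.10041836e+00, -4.93670905e-01,  4.22281786e-04]), 'wrist_force': array([-0.01953501,  0.21515818, -0.68736323]), 'moment': array([-0.0445565 ,  0.03587355,  0.02148219]), 'gripper_force': 0.0, 'grip_width': 0.9976994341339676}
scene {'mtx': [[440.333, 0.0, 253.505], [0.0, 440.333, 191.397], [0.0, 0.0, 1.0]], 'cam_to_world': [[0.759, 0.377, -0.532, -0.32], [-0.651, 0.414, -0.636, -1.005], [-0.019, 0.829, 0.56, 0.876], [0.0, 0.0, 0.0, 1.0]]}
top {'mtx': [[474.748, 0.0, 254.657], [0.0, 474.748, 191.026], [0.0, 0.0, 1.0]], 'cam_to_world': [[-0.014, 0.993, -0.118, 0.321], [-1.0, -0.016, -0.02, -0.101], [-0.021, 0.118, 0.993, 1.325], [0.0, 0.0, 0.0, 1.0]]}
```

View pics/scene0.png

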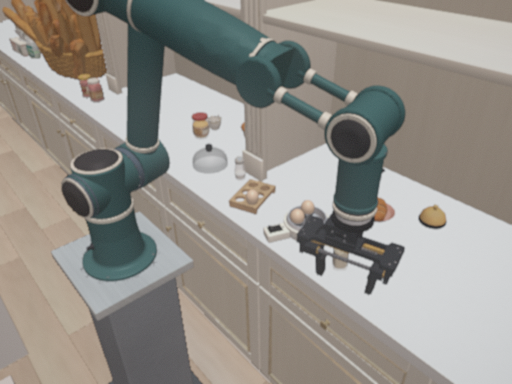

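View pics/top0.png

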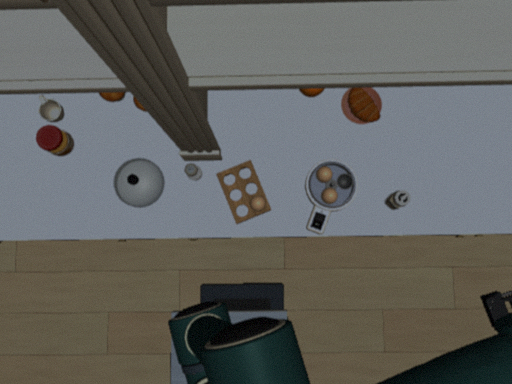

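The pictures show the lid (top view px 139,183; knob 133,180), salt (193,172), board (243,192) with the egg at (258,203), cooker (330,186) with its foot toward (318,222), dark free seat (345,181), eggs at (325,173) and (330,195), and spice (398,200).

```bash
cat > h.py <<'E'
import numpy as np, cv2
from rig import sensors, imaging, env
def ray(c,u,v):
    M=np.array(c["cam_to_world"]);K=np.array(c["mtx"])
    d=np.array([(u-K[0,2])/K[0,0],-(v-K[1,2])/K[1,1],-1.]);return M[:3,3],M[:3,:3]@d
def onz(c,u,v,z):
    o,d=ray(c,u,v);return o+d*(z-o[2])/d[2]
def proj(c,p):
    M=np.array(c["cam_to_world"]);K=np.array(c["mtx"])
    q=M[:3,:3].T@(np.array(p)-M[:3,3]);return K[0,0]*q[0]/-q[2]+K[0,2],-K[1,1]*q[1]/-q[2]+K[1,2]
def world(c,d,u,v):
    o,r=ray(c,u,v);return o+r*d[int(v),int(u)]
E
python3 - <<'E'
from h import *
c=imaging.camera_params("top")
d=np.load("pics/top0.npz")["d"]
for n,u,v,z in [("knob",133,180,.087),("lidc",139,183,.03),("salt",193,172,.09),("board",243,192,.028),("egg",258,203,.06),("drum",330,186,.044),("eb",325,173,.09),("ec",330,195,.09),("free",345,181,.05),("foot",317,222,.036),("spice",400,198,.105),("postlow",200,158,.1)]:
    print(n,np.round(onz(c,u,v,z),3),np.round(world(c,d,u,v),3))
w=imaging.camera_params("wrist");print(np.round(w["cam_to_world"],3).tolist(),np.round(w["mtx"],1).tolist())
E
```

```text
knob [0.503 0.246 0.087] [0.503 0.247 0.082]
lidc [0.502 0.245 0.03 ] [0.498 0.237 0.059]
salt [0.521 0.086 0.09 ] [0.522 0.087 0.083]
board [ 0.473 -0.043  0.028] [ 0.473 -0.043  0.024]
egg [ 0.439 -0.084  0.06 ] [ 0.438 -0.084  0.07 ]
drum [ 0.483 -0.28   0.044] [ 0.484 -0.28   0.041]
eb [ 0.512 -0.262  0.09 ] [ 0.513 -0.262  0.086]
ec [ 0.454 -0.273  0.09 ] [ 0.454 -0.273  0.091]
free [ 0.496 -0.32   0.05 ] [ 0.498 -0.323  0.035]
foot [ 0.387 -0.243  0.036] [ 0.386 -0.242  0.046]
spice [ 0.442 -0.45   0.105] [ 0.442 -0.45   0.104]
postlow [0.556 0.066 0.1  ] [0.567 0.073 0.045]
[[0.311, 0.916, 0.253, 0.274], [-0.951, 0.3, 0.08, -0.622], [-0.003, -0.265, 0.964, 0.383], [0.0, 0.0, 0.0, 1.0]] [[270.0, 0.0, 253.7], [0.0, 270.0, 188.8], [0.0, 0.0, 1.0]]
```

Request:
{"api": "move_arm", "payload": {"plan": [{"tx": 2.6, "ty": 3.9, "tz": 0.5, "az": 9, "hand": 6.5}, {"tx": 5.2, "ty": 7.8, "tz": 1, "az": 18, "hand": 6.5}, {"tx": 7.8, "ty": 11.7, "tz": 1.5, "az": 27, "hand": 6.5}, {"tx": 10.4, "ty": 15.6, "tz": 1.5, "az": 36, "hand": 6.5}, {"tx": 13, "ty": 19.5, "tz": 1.5, "az": 45, "hand": 6.5}, {"tx": 15.6, "ty": 23.4, "tz": 1.5, "az": 54, "hand": 6.5}, {"tx": 18.2, "ty": 27.3, "tz": 1.5, "az": 63, "hand": 6.5}, {"tx": 20.8, "ty": 31.2, "tz": 1.5, "az": 72, "hand": 6.5}, {"tx": 23.4, "ty": 35.1, "tz": 1.5, "az": 81, "hand": 6.5}, {"tx": 26, "ty": 39, "tz": 1.5, "az": 90, "hand": 6.5}, {"tx": 26, "ty": 39, "tz": 1.5, "az": 90, "hand": 6.5}]}}

```text
invalid input
```

```bash
python3 - <<'E'
from h import *
c=imaging.camera_params("wrist")
p,d=imaging.snapshot("wrist"); np.savez("pics/w1.npz",p=p,d=d,**c)
cv2.imwrite("pics/w1.png",p[:,:,::-1]); print(np.round(c["cam_to_world"],3).tolist(), c.keys())
for n,q in [("drum",(.483,-.28,.044)),("egg",(.438,-.084,.06))]: print(n,proj(c,q))
E
```

```text
[[0.311, 0.916, 0.253, 0.274], [-0.951, 0.3, 0.08, -0.622], [-0.003, -0.265, 0.964, 0.383], [0.0, 0.0, 0.0, 1.0]] dict_keys(['mtx', 'cam_to_world'])
drum (np.float64(-30.287342522617962), np.float64(-232.49031860549786))
egg (np.float64(-293.79009929662504), np.float64(-285.09856339369765))
```

View pics/w1.png

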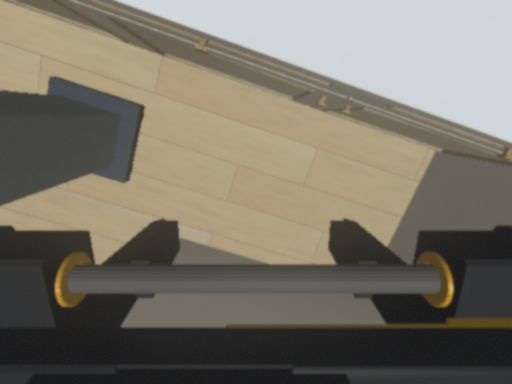

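The move was refused, so the view still shows the floor and my fingers (at rows 220-300). I'll retry with all fields given.

Request:
{"api": "move_arm", "payload": {"plan": [{"tx": 2.6, "ty": 3.9, "tz": 0.5, "ax": 0, "ay": 0, "az": 9, "hand": 6.5}, {"tx": 5.2, "ty": 7.8, "tz": 1, "ax": 0, "ay": 0, "az": 18, "hand": 6.5}, {"tx": 7.8, "ty": 11.7, "tz": 1.5, "ax": 0, "ay": 0, "az": 27, "hand": 6.5}, {"tx": 10.4, "ty": 15.6, "tz": 1.5, "ax": 0, "ay": 0, "az": 36, "hand": 6.5}, {"tx": 13, "ty": 19.5, "tz": 1.5, "ax": 0, "ay": 0, "az": 45, "hand": 6.5}, {"tx": 15.6, "ty": 23.4, "tz": 1.5, "ax": 0, "ay": 0, "az": 54, "hand": 6.5}, {"tx": 18.2, "ty": 27.3, "tz": 1.5, "ax": 0, "ay": 0, "az": 63, "hand": 6.5}, {"tx": 20.8, "ty": 31.2, "tz": 1.5, "ax": 0, "ay": 0, "az": 72, "hand": 6.5}, {"tx": 23.4, "ty": 35.1, "tz": 1.5, "ax": 0, "ay": 0, "az": 81, "hand": 6.5}, {"tx": 26, "ty": 39, "tz": 1.5, "ax": 0, "ay": 0, "az": 90, "hand": 6.5}, {"tx": 26, "ty": 39, "tz": 1.5, "ax": 0, "ay": 0, "az": 90, "hand": 6.5}]}}

```text
time: 1.52
eef_pos: [0.4707, -0.2492, 0.2614]
ee_rot: [-1.839, -2.547, -0.001]
wrist_force: [-0.4, -0.1, -0.3]
grip_width: 0.737
gripper_force: 0.0
```

```bash
python3 - <<'E'
from h import *
c=imaging.camera_params("wrist")
p,d=imaging.snapshot("wrist"); np.savez("pics/w2.npz",p=p,d=d,**c)
cv2.imwrite("pics/w2.png",p[:,:,::-1]); print(np.round(c["cam_to_world"],3).tolist())
for n,q in [("drum",(.483,-.28,.044)),("egg",(.438,-.084,.06)),("free",(.496,-.32,.05))]: print(n,proj(c,q))
E
```

```text
[[0.949, -0.304, -0.083, 0.449], [0.315, 0.916, 0.25, -0.186], [-0.0, -0.264, 0.965, 0.399], [0.0, 0.0, 0.0, 1.0]]
drum (np.float64(255.82219376193862), np.float64(190.72177212102838))
egg (np.float64(273.4210024668076), np.float64(21.185323154249005))
free (np.float64(255.60493613048956), np.float64(221.15891368679763))
```

View pics/w2.png

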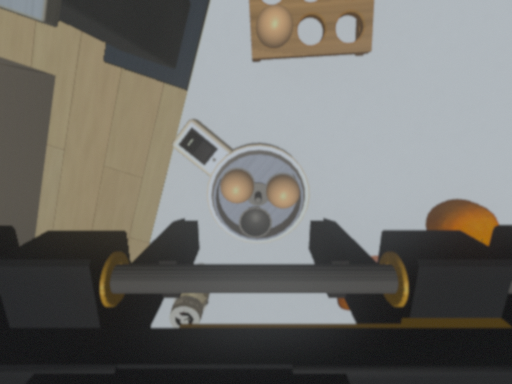

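Wrist view: drum centred at about (258,192) with eggs at (236,186) and (283,191), free dark cup at (256,222), foot and rocker at (200,147), board egg at (274,26).

```bash
python3 - <<'E'
from h import *
f=np.load("pics/w2.npz");p,d=f["p"],f["d"];c={"mtx":f["mtx"],"cam_to_world":f["cam_to_world"]}
hsv=cv2.cvtColor(p,cv2.COLOR_RGB2HSV)
K=c["mtx"];M=c["cam_to_world"];v,u=np.mgrid[:384,:512]
P=np.stack([(u-K[0,2])/K[0,0]*d,-(v-K[1,2])/K[1,1]*d,-d],-1)@M[:3,:3].T+M[:3,3]
print("table z",np.median(P[90:130,300:400,2]))
orange=((hsv[...,0]<22)&(hsv[...,1]>85)&(hsv[...,2]>110)).astype(np.uint8)
orange=cv2.morphologyEx(orange,cv2.MORPH_OPEN,np.ones((5,5)))
# eggs
for name,(x0,y0,x1,y1),z in [("b",(215,165,258,206),.066),("c",(262,170,305,212),.066),("egg",(252,3,297,50),.048)]:
    m=np.zeros_like(orange);m[y0:y1,x0:x1]=1
    if name=="egg":
        m=m*((P[...,2]>.036)&(P[...,2]<.1)); 
    else: m=m*orange
    cs,_=cv2.findContours(m.astype(np.uint8),cv2.RETR_EXTERNAL,cv2.CHAIN_APPROX_NONE);k=max(cs,key=cv2.contourArea)
    e=cv2.fitEllipse(k);print(name,e,np.round(onz(c,*e[0],z),4),"top",np.round(P[y0:y1,x0:x1][m[y0:y1,x0:x1]>0][:,2].max(),3))
# cup dark
m=np.zeros_like(orange);m[200:242,235:278]=1;m*=(hsv[...,2]<85).astype(np.uint8)
cs,_=cv2.findContours(m,cv2.RETR_EXTERNAL,cv2.CHAIN_APPROX_NONE);k=max(cs,key=cv2.contourArea);e=cv2.fitEllipse(k);print("cup",e,onz(c,*e[0],.055))
# drum flange circle by depth
w=(np.abs(P[...,2]-.044)<.006)&(np.hypot(P[...,0]-.485,P[...,1]+.281)<.078)&(np.hypot(P[...,0]-.485,P[...,1]+.281)>.06)
X=P[w][:,:2];print(len(X))
# outer edge
m=((P[...,2]>.03)&(np.hypot(P[...,0]-.485,P[...,1]+.281)<.09)).astype(np.uint8)
m=cv2.morphologyEx(m,cv2.MORPH_CLOSE,np.ones((7,7)))
cs,_=cv2.findContours(m,cv2.RETR_EXTERNAL,cv2.CHAIN_APPROX_NONE);k=max(cs,key=cv2.contourArea)[:,0]
W=np.array([onz(c,a,b,.044) for a,b in k])[:,:2]
foot=np.array([-.097,.034])
cen=np.array([.485,-.281])
for _ in range(5):
    r=W-cen;ang=np.abs(np.arctan2(r[:,1],r[:,0])-np.arctan2(.7,-.72));g=W[(ang>.6)&(np.hypot(*r.T)<.08)]
    s=np.linalg.lstsq(np.c_[2*g,np.ones(len(g))],(g**2).sum(1),rcond=None)[0];cen=s[:2]
print("drum",cen,np.sqrt(s[2]+cen@cen),len(g))
# rocker black
m=np.zeros_like(orange);m[115:175,170:228]=1;m*=(hsv[...,2]<80).astype(np.uint8)
cs,_=cv2.findContours(m,cv2.RETR_EXTERNAL,cv2.CHAIN_APPROX_NONE);k=max(cs,key=cv2.contourArea);e=cv2.minAreaRect(k);print("rocker",e,onz(c,*e[0],.041))
# footend
m=((P[...,2]>.02)&(P[...,2]<.05)).astype(np.uint8);m[:,:160]=0;m[170:]=0;m[:, 232:]=0;m[:110]=0
cs,_=cv2.findContours(m,cv2.RETR_EXTERNAL,cv2.CHAIN_APPROX_NONE);k=max(cs,key=cv2.contourArea);print("foot",[np.round(onz(c,*q,.036)[:2],3) for q in cv2.boxPoints(cv2.minAreaRect(k))])
E
```

```text
table z -0.001016948952347635
b ((242.2305145263672, 190.64967346191406), (7.97818660736084, 19.470561981201172), 177.884033203125) [ 0.4643 -0.2796  0.066 ] top 0.089
c ((274.8509826660156, 194.39002990722656), (7.809780597686768, 15.826064109802246), 8.50346851348877) [ 0.5056 -0.2711  0.066 ] top 0.399
egg ((273.9944152832031, 25.47757911682129), (36.048648834228516, 43.436981201171875), 8.132852554321289) [ 0.4397 -0.0843  0.048 ] top 0.072
cup ((254.7860565185547, 222.33358764648438), (23.32855987548828, 24.85963249206543), 78.53864288330078) [ 0.49480674 -0.32006597  0.055     ]
1499
drum [0. 0.] 0.0 0
rocker ((197.64999389648438, 145.95001220703125), (30.78473472595215, 19.119863510131836), 37.87498474121094) [ 0.391248   -0.24686051  0.041     ]
foot [array([ 0.353, -0.256]), array([ 0.373, -0.212]), array([ 0.442, -0.24 ]), array([ 0.423, -0.286])]
```

```bash
python3 - <<'E'
from h import *
f=np.load("pics/w2.npz");p,d=f["p"],f["d"];c={"mtx":f["mtx"],"cam_to_world":f["cam_to_world"]}
K=c["mtx"];M=c["cam_to_world"];v,u=np.mgrid[:384,:512]
P=np.stack([(u-K[0,2])/K[0,0]*d,-(v-K[1,2])/K[1,1]*d,-d],-1)@M[:3,:3].T+M[:3,3]
lab=cv2.cvtColor(p,cv2.COLOR_RGB2LAB).astype(int)
print(p[186,236],p[191,283],p[192,215],p[192,230],p[25,274],p[192,304],p[146,258])
warm=((lab[...,2]>138)).astype(np.uint8)
S=[]
for n,(x0,y0,x1,y1),z in [("b",(212,162,258,208),.064),("c",(259,165,305,212),.064),("egg",(252,3,297,50),.046)]:
    m=np.zeros_like(warm);m[y0:y1,x0:x1]=1;m*=warm
    if n=="egg": m*=((P[...,2]>.036)&(P[...,2]<.1)).astype(np.uint8)
    k=max(cv2.findContours(m,0,1)[0],key=cv2.contourArea);(a,r)=cv2.minEnclosingCircle(k);e=cv2.fitEllipse(k)
    S.append(onz(c,*e[0],z)[:2]);print(n,e,S[-1])
S[2]=np.array([.4948,-.3201]);S=np.array(S);print("seatmean",S.mean(0),[np.linalg.norm(a-S.mean(0)) for a in S])
# drum circle: outer edge from depth step, valid readings
V=(d>0)
hi=(V&(P[...,2]>.025)&(P[...,2]<.1)&(np.hypot(P[...,0]-.485,P[...,1]+.281)<.08)).astype(np.uint8)
k=cv2.convexHull(max(cv2.findContours(cv2.morphologyEx(hi,2+1,np.ones((5,5))),0,1)[0],key=cv2.contourArea))[:,0]
W=np.array([onz(c,a,b,.044) for a,b in k])[:,:2];cen=np.array([.485,-.281])
r=W-cen;foot=np.array([-.095,.034])/.101;g=W[(r@foot)/np.hypot(*r.T)<.75]
s=np.linalg.lstsq(np.c_[2*g,np.ones(len(g))],(g**2).sum(1),rcond=None)[0];cen=s[:2];print("drum",cen,np.sqrt(s[2]+cen@cen),len(g))
E
```

```text
[183 162 128] [183 160 126] [128 133 140] [183 156 122] [186 183 143] [136 139 139] [174 177 178]
b ((236.56417846679688, 186.6845245361328), (30.231246948242188, 31.09035873413086), 110.90170288085938) [ 0.45593989 -0.277394  ]
c ((282.6441955566406, 191.9716033935547), (29.89094352722168, 31.339340209960938), 106.10697937011719) [ 0.51441035 -0.26541948]
egg ((273.9977722167969, 25.565107345581055), (36.09455108642578, 43.203067779541016), 8.662508964538574) [ 0.43969063 -0.08380987]
seatmean [ 0.48838341 -0.28763783] [np.float64(0.034022318181233406), np.float64(0.03422070062024813), np.float64(0.03309025764225221)]
drum [ 0.48718965 -0.28529044] 0.07047398723075848 30
```

Request:
{"api": "move_arm", "payload": {"plan": [{"tx": -1.0, "ty": 5.5, "tz": -2, "ax": 0, "ay": 0, "az": -3, "hand": 6.5}, {"tx": -2.1, "ty": 11, "tz": -6, "ax": 0, "ay": 0, "az": -6.5, "hand": 6.5}, {"tx": -3.1, "ty": 16.5, "tz": -10, "ax": 0, "ay": 0, "az": -6.5, "hand": 6.5}, {"tx": -3.1, "ty": 16.5, "tz": -10, "ax": 0, "ay": 0, "az": -6.5, "hand": 6.5}]}}

```text
time: 2.08
eef_pos: [0.4351, -0.0851, 0.1586]
ee_rot: [-1.982, -2.43, 0.004]
wrist_force: [0.6, -0.1, 0.6]
grip_width: 0.739
gripper_force: 0.0
```

```bash
python3 - <<'E'
from h import *
s=sensors.state();print(s["eef_pos"],cv2.Rodrigues(s["ee_rot"])[0].round(3).tolist())
c=imaging.camera_params("wrist")
p,d=imaging.snapshot("wrist"); np.savez("pics/w3.npz",p=p,d=d,**c);cv2.imwrite("pics/w3.png",p[:,:,::-1])
K=c["mtx"];M=c["cam_to_world"];v,u=np.mgrid[:384,:512]
P=np.stack([(u-K[0,2])/K[0,0]*d,-(v-K[1,2])/K[1,1]*d,-d],-1)@M[:3,:3].T+M[:3,3]
m=((d>0)&(P[...,2]>.036)&(P[...,2]<.09)&(np.hypot(P[...,0]-.4397,P[...,1]+.084)<.04)).astype(np.uint8)
k=max(cv2.findContours(m,0,1)[0],key=cv2.contourArea);e=cv2.fitEllipse(k);print(e,onz(c,*e[0],.048),onz(c,*e[0],.05),P[m>0][:,2].max())
q=P[m>0];q=q[q[:,2]>.055]
from scipy.optimize import least_squares
r=least_squares(lambda a:np.hypot(np.hypot(*(q[:,:2]-a[:2]).T),(q[:,2]-a[2])*.9)-.0215,[.4397,-.084,.05]);print(r.x,np.abs(r.fun).mean())
E
```

```text
[ 0.43512545 -0.08513838  0.15859896] [[-0.201, 0.98, -0.006], [0.98, 0.201, 0.001], [0.002, -0.006, -1.0]]
((260.2830810546875, 187.6965789794922), (44.1069221496582, 45.0150260925293), 177.84124755859375) [ 0.43984351 -0.08420631  0.048     ] [ 0.43969781 -0.08369091  0.05      ] 0.07164599202612107
[ 0.43995161 -0.08462702  0.04659608] 0.00036044118894055295
```

View pics/w3.png

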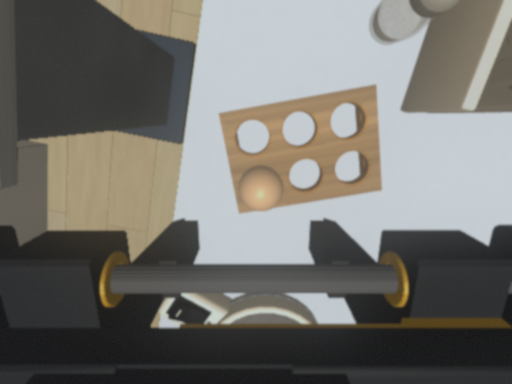

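Request:
{"api": "move_arm", "payload": {"plan": [{"tx": 0.1, "ty": 0, "tz": -2, "ax": 0, "ay": 0, "az": 0, "hand": 6.5}, {"tx": 0.1, "ty": 0, "tz": -6, "ax": 0, "ay": 0, "az": 0, "hand": 6.5}, {"tx": 0.1, "ty": 0, "tz": -8, "ax": 0, "ay": 0, "az": 0, "hand": 6.5}, {"tx": 0.1, "ty": 0, "tz": -8, "ax": 0, "ay": 0, "az": 0, "hand": 6.5}, {"tx": 0.1, "ty": 0, "tz": -8, "ax": 0, "ay": 0, "az": 0, "hand": 6.5}]}}

```text
time: 2.75
eef_pos: [0.4412, -0.088, 0.0832]
ee_rot: [1.986, 2.431, 0.001]
wrist_force: [-0.2, -0.1, 0.1]
grip_width: 0.734
gripper_force: 0.0
```

Request:
{"api": "move_arm", "payload": {"plan": [{"tx": -0.1, "ty": 0.35, "tz": -1.5, "ax": 0, "ay": 0, "az": 0, "hand": 6.5}, {"tx": -0.1, "ty": 0.35, "tz": -3.5, "ax": 0, "ay": 0, "az": 0, "hand": 6.5}, {"tx": -0.1, "ty": 0.35, "tz": -3.5, "ax": 0, "ay": 0, "az": 0, "hand": 6.5}, {"tx": -0.1, "ty": 0.35, "tz": -3.5, "ax": 0, "ay": 0, "az": 0, "hand": 6.5}]}}

```text
time: 3.25
eef_pos: [0.439, -0.0831, 0.0471]
ee_rot: [1.985, 2.434, 0.0]
wrist_force: [0.1, 0.8, 0.3]
grip_width: 0.735
gripper_force: 0.0
```

Request:
{"api": "move_arm", "payload": {"plan": [{"tx": 0, "ty": -0.1, "tz": 0, "ax": 0, "ay": 0, "az": 0, "hand": 5}, {"tx": 0, "ty": -0.1, "tz": 0, "ax": 0, "ay": 0, "az": 0, "hand": 4}, {"tx": 0, "ty": -0.1, "tz": 0, "ax": 0, "ay": 0, "az": 0, "hand": 4}, {"tx": 0, "ty": -0.1, "tz": 0, "ax": 0, "ay": 0, "az": 0, "hand": 4}, {"tx": 0, "ty": -0.1, "tz": 0, "ax": 0, "ay": 0, "az": 0, "hand": 4}]}}

```text
time: 3.88
eef_pos: [0.4402, -0.0843, 0.0476]
ee_rot: [1.984, 2.432, 0.003]
wrist_force: [4.7, 0.9, 3.4]
grip_width: 0.474
gripper_force: 30.0
```

Request:
{"api": "move_arm", "payload": {"plan": [{"tx": 0, "ty": 0, "tz": 2, "ax": 0, "ay": 0, "az": 0, "hand": 4}, {"tx": 0, "ty": 0, "tz": 6, "ax": 0, "ay": 0, "az": 0, "hand": 4}, {"tx": 0.5, "ty": -2, "tz": 10, "ax": 0, "ay": 0, "az": 0, "hand": 4}, {"tx": 1.6, "ty": -7, "tz": 11, "ax": 0, "ay": 0, "az": 0, "hand": 4}, {"tx": 2.8, "ty": -12, "tz": 11, "ax": 0, "ay": 0, "az": 0, "hand": 4}, {"tx": 4, "ty": -17, "tz": 11, "ax": 0, "ay": 0, "az": 0, "hand": 4}, {"tx": 5, "ty": -21.5, "tz": 11, "ax": 0, "ay": 0, "az": 0, "hand": 4}, {"tx": 5.5, "ty": -23.6, "tz": 10, "ax": 0, "ay": 0, "az": 0, "hand": 4}, {"tx": 5.5, "ty": -23.6, "tz": 9, "ax": 0, "ay": 0, "az": 0, "hand": 4}, {"tx": 5.5, "ty": -23.6, "tz": 9, "ax": 0, "ay": 0, "az": 0, "hand": 4}]}}

```text
time: 5.12
eef_pos: [0.4916, -0.3182, 0.1343]
ee_rot: [-1.982, -2.43, 0.0]
wrist_force: [0.5, 0.2, 0.0]
grip_width: 0.474
gripper_force: 30.0
```

```bash
python3 - <<'E'
from h import *
s=sensors.state();R=cv2.Rodrigues(s["ee_rot"])[0];print(s["eef_pos"],R.round(3).tolist(),s["wrist_force"])
c=imaging.camera_params("wrist")
p,d=imaging.snapshot("wrist"); np.savez("pics/w4.npz",p=p,d=d,**c)
K=c["mtx"];M=c["cam_to_world"];v,u=np.mgrid[:384,:512]
P=np.stack([(u-K[0,2])/K[0,0]*d,-(v-K[1,2])/K[1,1]*d,-d],-1)@M[:3,:3].T+M[:3,3]
t=s["eef_pos"]
q=P[(d>0)&(np.hypot(P[...,0]-t[0],P[...,1]-t[1])<.018)&(P[...,2]<t[2]+.04)&(P[...,2]>t[2]-.02)]
print("held egg top",len(q),q[:,2].max()-t[2])
lab=cv2.cvtColor(p,cv2.COLOR_RGB2LAB).astype(int);S=[]
V=(d>0)&(P[...,2]<.1)
for a in [(.456,-.2774),(.5144,-.2654)]:
    from scipy.optimize import least_squares
    q=P[V&(P[...,2]>.072)&(np.hypot(P[...,0]-a[0],P[...,1]-a[1])<.024)]
    r=least_squares(lambda a:np.hypot(np.hypot(*(q[:,:2]-a[:2]).T),(q[:,2]-a[2])*.9)-.0215,[*a,.066]);print(r.x,np.abs(r.fun).mean(),len(q));S.append(r.x[:2])
b,e=S;m=(b+e)/2;w=(e-b);n=np.array([w[1],-w[0]])/np.linalg.norm(w);print("free",m+n*.051,"axis",m+n*.017,"sep",np.linalg.norm(w))
for q in [(.495,-.3205,.055)]: print(proj(c,q))
cv2.imwrite("pics/w4.png",p[:,:,::-1])
E
```

```text
[ 0.49155189 -0.3182102   0.13430596] [[-0.201, 0.98, -0.005], [0.98, 0.201, 0.003], [0.004, -0.004, -1.0]] [0.51423749 0.18361805 0.03133711]
held egg top 2832 0.024022786203478558
[ 0.45585177 -0.27609116  0.0647763 ] 0.00032906671200682447 2460
[ 0.51356032 -0.26422523  0.06474096] 0.00033235155670771984 2469
free [ 0.49497769 -0.32011311] axis [ 0.48812993 -0.28680983] sep 0.05891584894351266
(np.float64(258.4929594083723), np.float64(200.77130151072367))
```

View pics/w4.png

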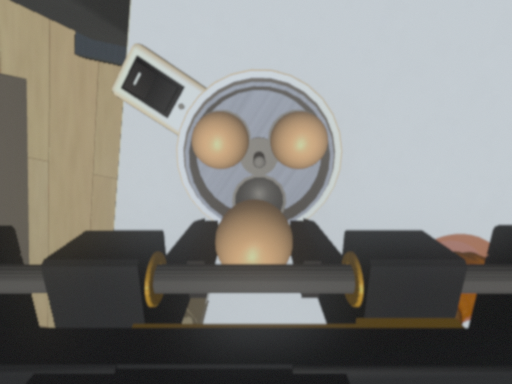

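The egg hangs upright in the fingers (255,240), the free cup shows at (259,193), and the two other eggs are in place at (220,140) and (299,140). Next I fit the held egg in the same picture to get its offset from the seat.

```bash
python3 - <<'E'
from h import *
from scipy.optimize import least_squares
f=np.load("pics/w4.npz");p,d=f["p"],f["d"];c={"mtx":f["mtx"],"cam_to_world":f["cam_to_world"]}
K=c["mtx"];M=c["cam_to_world"];v,u=np.mgrid[:384,:512]
P=np.stack([(u-K[0,2])/K[0,0]*d,-(v-K[1,2])/K[1,1]*d,-d],-1)@M[:3,:3].T+M[:3,3]
q=P[(d>0)&(np.hypot(P[...,0]-.4916,P[...,1]+.3182)<.019)&(P[...,2]>.142)&(P[...,2]<.165)&(v<262)]
r=least_squares(lambda a:np.hypot(np.hypot(*(q[:,:2]-a[:2]).T),(q[:,2]-a[2])*.9)-.0215,[.4916,-.3182,.134]);print(r.x,np.abs(r.fun).mean(),len(q),q.min(0),q.max(0)); print(sensors.state()["eef_pos"])
E
```

```text
[ 0.49076199 -0.31918889  0.13336197] 0.0003748470416609328 2997 [ 0.4727143  -0.32801117  0.14200521] [ 0.51031567 -0.29927871  0.15832874]
[ 0.4922237  -0.31832057  0.13524891]
```

Request:
{"api": "move_arm", "payload": {"plan": [{"tx": 0.3, "ty": -0.1, "tz": -1.5, "ax": 0, "ay": 0, "az": 0, "hand": 4}, {"tx": 0.3, "ty": -0.1, "tz": -3.5, "ax": 0, "ay": 0, "az": 0, "hand": 4}, {"tx": 0.3, "ty": -0.1, "tz": -4.4, "ax": 0, "ay": 0, "az": 0, "hand": 4}, {"tx": 0.3, "ty": -0.1, "tz": -4.4, "ax": 0, "ay": 0, "az": 0, "hand": 4}, {"tx": 0.3, "ty": -0.1, "tz": -4.4, "ax": 0, "ay": 0, "az": 0, "hand": 4}]}}

```text
time: 5.8
eef_pos: [0.4969, -0.3213, 0.0929]
ee_rot: [1.985, 2.434, 0.0]
wrist_force: [-0.4, 0.6, -0.0]
grip_width: 0.477
gripper_force: 30.0
```

```bash
cat > fit.py <<'E'
from h import *
from scipy.optimize import least_squares
s=sensors.state();t=s["eef_pos"]
c=imaging.camera_params("wrist");p,d=imaging.snapshot("wrist");K=c["mtx"];M=c["cam_to_world"];v,u=np.mgrid[:384,:512]
P=np.stack([(u-K[0,2])/K[0,0]*d,-(v-K[1,2])/K[1,1]*d,-d],-1)@M[:3,:3].T+M[:3,3]
S=[]
for a in [(.456,-.2765),(.514,-.265),(.495,-.3202)]:
    q=P[(d>0)&(np.hypot(P[...,0]-a[0],P[...,1]-a[1])<.022)&(P[...,2]>(.072 if len(S)<2 else t[2]+.007))&(P[...,2]<(.1 if len(S)<2 else t[2]+.03))&(v<262)]
    r=least_squares(lambda a:np.hypot(np.hypot(*(q[:,:2]-a[:2]).T),(q[:,2]-a[2])*.9)-.0215,[*a,.066]);print(r.x.round(4),np.abs(r.fun).mean());S.append(r.x[:2])
b,e=S[:2];m=(b+e)/2;w=(e-b);n=np.array([w[1],-w[0]])/np.linalg.norm(w);print("free",m+n*.051,"axis",m+n*.017,"err cm",(m+n*.051-S[2])*100,"sep",np.linalg.norm(w)); print(t,s["wrist_force"])
E
python3 fit.py
```

```text
[ 0.4559 -0.2762  0.0648] 0.0003253481471812502
[ 0.5136 -0.2643  0.0647] 0.0003237168864979551
[ 0.4954 -0.3227  0.0925] 0.0007219560753967846
free [ 0.49504619 -0.3201987 ] axis [ 0.48818174 -0.28689886] err cm [-0.03100275  0.24841794] sep 0.05891191189829984
[ 0.4968658  -0.32126901  0.09290374] [-0.396139    0.60495417 -0.04526791]
```

Request:
{"api": "move_arm", "payload": {"plan": [{"tx": -0.05, "ty": 0.2, "tz": 0, "ax": 0, "ay": 0, "az": 0, "hand": 4}, {"tx": -0.05, "ty": 0.2, "tz": -0.7, "ax": 0, "ay": 0, "az": 0, "hand": 4}, {"tx": -0.05, "ty": 0.2, "tz": -1.4, "ax": 0, "ay": 0, "az": 0, "hand": 4}, {"tx": -0.05, "ty": 0.2, "tz": -2, "ax": 0, "ay": 0, "az": 0, "hand": 4}, {"tx": -0.05, "ty": 0.2, "tz": -2.4, "ax": 0, "ay": 0, "az": 0, "hand": 4}, {"tx": -0.05, "ty": 0.2, "tz": -2.5, "ax": 0, "ay": 0, "az": 0, "hand": 4}, {"tx": -0.05, "ty": 0.2, "tz": -2.5, "ax": 0, "ay": 0, "az": 0, "hand": 4}]}}

```text
time: 6.72
eef_pos: [0.4961, -0.3191, 0.0676]
ee_rot: [-1.986, -2.434, -0.0]
wrist_force: [-0.5, 0.0, -1.1]
grip_width: 0.475
gripper_force: 30.0
```

Now ease down to contact.

Request:
{"api": "move_arm", "payload": {"plan": [{"tx": 0, "ty": 0, "tz": -0.1, "ax": 0, "ay": 0, "az": 0, "hand": 4}, {"tx": 0, "ty": 0, "tz": -0.15, "ax": 0, "ay": 0, "az": 0, "hand": 4}, {"tx": 0, "ty": 0, "tz": -0.15, "ax": 0, "ay": 0, "az": 0, "hand": 4}]}}

```text
time: 7.1
eef_pos: [0.4961, -0.3193, 0.0664]
ee_rot: [1.986, 2.434, -0.0]
wrist_force: [-0.4, -0.1, 1.6]
grip_width: 0.468
gripper_force: 30.0
```

Request:
{"api": "move_arm", "payload": {"plan": [{"tx": 0, "ty": 0, "tz": 0, "ax": 0, "ay": 0, "az": 0, "hand": 4.4}, {"tx": 0, "ty": 0, "tz": 0, "ax": 0, "ay": 0, "az": 0, "hand": 5}, {"tx": 0, "ty": 0, "tz": 0, "ax": 0, "ay": 0, "az": 0, "hand": 6}, {"tx": 0, "ty": 0, "tz": 0, "ax": 0, "ay": 0, "az": 0, "hand": 6}, {"tx": 0, "ty": 0, "tz": 1, "ax": 0, "ay": 0, "az": 0, "hand": 6}, {"tx": 0, "ty": 0, "tz": 3, "ax": 0, "ay": 0, "az": 0, "hand": 6}, {"tx": 0, "ty": 0, "tz": 7, "ax": 0, "ay": 0, "az": 0, "hand": 6}, {"tx": 0, "ty": 0, "tz": 11, "ax": 0, "ay": 0, "az": 0, "hand": 6}, {"tx": 0, "ty": 2, "tz": 13, "ax": 0, "ay": 0, "az": 0, "hand": 6}, {"tx": 0, "ty": 2, "tz": 13, "ax": 0, "ay": 0, "az": 0, "hand": 6}]}}

```text
time: 8.35
eef_pos: [0.4971, -0.2982, 0.1987]
ee_rot: [1.982, 2.433, 0.001]
wrist_force: [-0.5, -0.3, -0.2]
grip_width: 0.678
gripper_force: 0.0
```

```bash
sed -i 's/t\[2\]+.007/.072/;s/t\[2\]+.03/.1/' fit.py; cat >> fit.py <<'E'
np.savez("pics/w5.npz",p=p,d=d,**c);cv2.imwrite("pics/w5.png",p[:,:,::-1])
E
python3 fit.py
```

```text
[ 0.4558 -0.276   0.0647] 0.0003513922152096351
[ 0.5135 -0.2641  0.0647] 0.00033950690031481966
[ 0.4951 -0.3203  0.0646] 0.00035436381557841644
free [ 0.49495151 -0.32003217] axis [ 0.4881024  -0.28672917] err cm [-0.01653318  0.02179991] sep 0.05891893164496288
[ 0.49714981 -0.2981783   0.19865878] [-0.51282053 -0.2548233  -0.17730665]
```

View pics/w5.png

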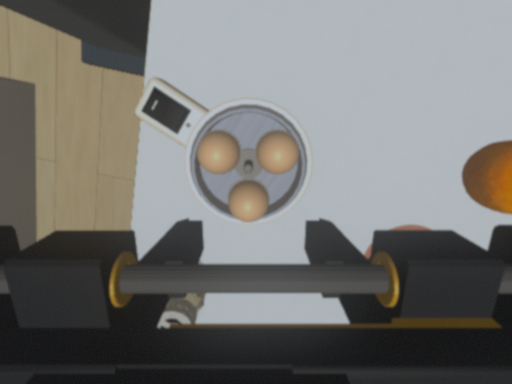

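The placed egg stands in its seat at (247,201), within 0.3 mm of it, and the other two are undisturbed. Now to the lid, keeping clear of the pilaster near x = 0.56, y = 0.07.

Request:
{"api": "move_arm", "payload": {"plan": [{"tx": -4, "ty": 4, "tz": 2, "ax": 0, "ay": 0, "az": 8, "hand": 6}, {"tx": -8, "ty": 8, "tz": 3, "ax": 0, "ay": 0, "az": 17, "hand": 6}, {"tx": -9, "ty": 14, "tz": 3, "ax": 0, "ay": 0, "az": 27, "hand": 6}, {"tx": -9, "ty": 20, "tz": 3, "ax": 0, "ay": 0, "az": 37, "hand": 6}, {"tx": -9, "ty": 26, "tz": 3, "ax": 0, "ay": 0, "az": 47, "hand": 6}, {"tx": -8, "ty": 32, "tz": 3, "ax": 0, "ay": 0, "az": 57, "hand": 6}, {"tx": -7, "ty": 38, "tz": 3, "ax": 0, "ay": 0, "az": 67, "hand": 6}, {"tx": -5, "ty": 44, "tz": 3, "ax": 0, "ay": 0, "az": 68.5, "hand": 6}, {"tx": -2, "ty": 49, "tz": 1, "ax": 0, "ay": 0, "az": 68.5, "hand": 6}, {"tx": 0.5, "ty": 53.5, "tz": -2, "ax": 0, "ay": 0, "az": 68.5, "hand": 6}, {"tx": 0.5, "ty": 54, "tz": -3, "ax": 0, "ay": 0, "az": 68.5, "hand": 6}, {"tx": 0.5, "ty": 54, "tz": -3, "ax": 0, "ay": 0, "az": 68.5, "hand": 6}]}}

```text
time: 9.9
eef_pos: [0.4989, 0.24, 0.1632]
ee_rot: [-0.269, -3.125, 0.005]
wrist_force: [-0.4, -0.3, -0.1]
grip_width: 0.68
gripper_force: 0.0
```

```bash
python3 - <<'E'
from h import *
f=np.load("pics/w5.npz");c0={"mtx":f["mtx"],"cam_to_world":f["cam_to_world"]}
hsv=cv2.cvtColor(f["p"],cv2.COLOR_RGB2HSV)
m=np.zeros((384,512),np.uint8);m[80:142,135:198]=(hsv[80:142,135:198,2]<80)
k=max(cv2.findContours(m,0,1)[0],key=cv2.contourArea);e=cv2.minAreaRect(k);print("rocker",e,onz(c0,*e[0],.041),[onz(c0,*q,.041)[:2].round(4).tolist() for q in cv2.boxPoints(e)])
s=sensors.state();print(s["eef_pos"],s["q"].round(2))
c=imaging.camera_params("wrist");p,d=imaging.snapshot("wrist");np.savez("pics/w6.npz",p=p,d=d,**c);cv2.imwrite("pics/w6.png",p[:,:,::-1])
K=c["mtx"];M=c["cam_to_world"];v,u=np.mgrid[:384,:512]
P=np.stack([(u-K[0,2])/K[0,0]*d,-(v-K[1,2])/K[1,1]*d,-d],-1)@M[:3,:3].T+M[:3,3]
print(proj(c,(.503,.246,.087)))
hs=cv2.cvtColor(p,cv2.COLOR_RGB2HSV)
m=((hs[...,2]<60)&(d>0)&(np.hypot(P[...,0]-.503,P[...,1]-.246)<.03)&(P[...,2]<.1)).astype(np.uint8)
k=max(cv2.findContours(m,0,1)[0],key=cv2.contourArea);e=cv2.fitEllipse(k);print("knob",e,onz(c,*e[0],.08),P[m>0][:,2].max())
q=P[(m>0)&(P[...,2]>.084)];print("knob top",len(q),(q.min(0)+q.max(0))/2)
E
```

```text
rocker ((165.2752685546875, 109.85955047607422), (41.86990737915039, 25.545944213867188), 32.00538635253906) [ 0.39184322 -0.24740164  0.041     ] [[0.3667, -0.2523], [0.3783, -0.2282], [0.417, -0.2425], [0.406, -0.2675]]
[0.49886781 0.23998036 0.16321669] [ 0.4   0.11  1.95 -0.    1.09 -1.  ]
(np.float64(263.85306660101406), np.float64(204.01403014765626))
knob ((265.6732482910156, 203.69212341308594), (25.20661735534668, 29.687196731567383), 155.9297332763672) [0.50529868 0.24744284 0.08      ] 0.08737490182126634
knob top 382 [0.5043044  0.24773354 0.08574425]
```

View pics/w6.png

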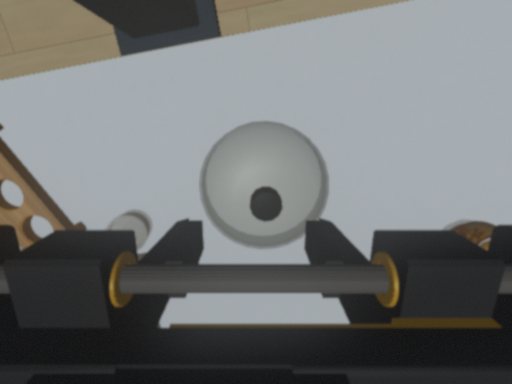

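The picture shows the lid at (264,183) with its knob at (266,204), and the fingers straddle it.

Request:
{"api": "move_arm", "payload": {"plan": [{"tx": 0.5, "ty": 0.7, "tz": -2.5, "ax": 0, "ay": 0, "az": 0, "hand": 6}, {"tx": 0.5, "ty": 0.7, "tz": -5.5, "ax": 0, "ay": 0, "az": 0, "hand": 6}, {"tx": 0.5, "ty": 0.7, "tz": -6, "ax": 0, "ay": 0, "az": 0, "hand": 6}, {"tx": 0.5, "ty": 0.7, "tz": -6, "ax": 0, "ay": 0, "az": 0, "hand": 6}, {"tx": 0.5, "ty": 0.7, "tz": -6, "ax": 0, "ay": 0, "az": 0, "hand": 6}]}}

```text
time: 10.58
eef_pos: [0.5072, 0.2479, 0.1081]
ee_rot: [0.272, 3.127, 0.002]
wrist_force: [0.8, -0.8, 0.7]
grip_width: 0.684
gripper_force: 0.0
```

Request:
{"api": "move_arm", "payload": {"plan": [{"tx": -0.15, "ty": 0, "tz": -1.5, "ax": 0, "ay": 0, "az": 0, "hand": 6}, {"tx": -0.15, "ty": 0, "tz": -3.2, "ax": 0, "ay": 0, "az": 0, "hand": 6}, {"tx": -0.15, "ty": 0, "tz": -3.2, "ax": 0, "ay": 0, "az": 0, "hand": 6}, {"tx": -0.15, "ty": 0, "tz": -3.2, "ax": 0, "ay": 0, "az": 0, "hand": 5}, {"tx": -0.15, "ty": 0, "tz": -3.2, "ax": 0, "ay": 0, "az": 0, "hand": 2.5}, {"tx": -0.15, "ty": 0, "tz": -3.2, "ax": 0, "ay": 0, "az": 0, "hand": 2.5}, {"tx": -0.15, "ty": 0, "tz": -3.2, "ax": 0, "ay": 0, "az": 0, "hand": 2.5}, {"tx": -0.15, "ty": 0, "tz": -3.2, "ax": 0, "ay": 0, "az": 0, "hand": 2.5}]}}

```text
time: 11.58
eef_pos: [0.505, 0.248, 0.0746]
ee_rot: [0.271, 3.129, 0.001]
wrist_force: [0.7, 0.8, 1.2]
grip_width: 0.307
gripper_force: 30.0
```

Request:
{"api": "move_arm", "payload": {"plan": [{"tx": 0, "ty": 0, "tz": 1.5, "ax": 0, "ay": 0, "az": 0, "hand": 2.5}, {"tx": 0, "ty": 0, "tz": 5, "ax": 0, "ay": 0, "az": 0, "hand": 2.5}, {"tx": -1, "ty": 0, "tz": 9, "ax": 0, "ay": 0, "az": 0, "hand": 2.5}, {"tx": -4, "ty": -1, "tz": 12, "ax": 0, "ay": 0, "az": 0, "hand": 2.5}, {"tx": -7, "ty": -4, "tz": 13, "ax": 0, "ay": 0, "az": -5, "hand": 2.5}, {"tx": -9, "ty": -8, "tz": 13, "ax": 0, "ay": 0, "az": -10, "hand": 2.5}, {"tx": -9.5, "ty": -13, "tz": 13, "ax": 0, "ay": 0, "az": -15, "hand": 2.5}, {"tx": -9.5, "ty": -18, "tz": 13, "ax": 0, "ay": 0, "az": -20, "hand": 2.5}, {"tx": -9.5, "ty": -23, "tz": 13, "ax": 0, "ay": 0, "az": -25, "hand": 2.5}, {"tx": -9.5, "ty": -28, "tz": 13, "ax": 0, "ay": 0, "az": -30, "hand": 2.5}, {"tx": -9.5, "ty": -33, "tz": 13, "ax": 0, "ay": 0, "az": -35, "hand": 2.5}, {"tx": -8, "ty": -38, "tz": 13, "ax": 0, "ay": 0, "az": -40, "hand": 2.5}]}}

```text
time: 13.08
eef_pos: [0.4238, -0.1336, 0.205]
ee_rot: [1.33, 2.845, 0.0]
wrist_force: [0.4, 0.2, -0.9]
grip_width: 0.307
gripper_force: 30.0
```

Request:
{"api": "move_arm", "payload": {"plan": [{"tx": 2, "ty": -5, "tz": 0, "ax": 0, "ay": 0, "az": -3, "hand": 2.5}, {"tx": 4.4, "ty": -10, "tz": 0, "ax": 0, "ay": 0, "az": -6, "hand": 2.5}, {"tx": 6, "ty": -14.5, "tz": 0, "ax": 0, "ay": 0, "az": -10, "hand": 2.5}, {"tx": 6.4, "ty": -15.4, "tz": -2, "ax": 0, "ay": 0, "az": -10, "hand": 2.5}, {"tx": 6.4, "ty": -15.4, "tz": -3, "ax": 0, "ay": 0, "az": -10, "hand": 2.5}, {"tx": 6.4, "ty": -15.4, "tz": -3, "ax": 0, "ay": 0, "az": -10, "hand": 2.5}, {"tx": 6.4, "ty": -15.4, "tz": -3, "ax": 0, "ay": 0, "az": -10, "hand": 2.5}]}}

```text
time: 13.95
eef_pos: [0.4884, -0.2849, 0.1744]
ee_rot: [-1.566, -2.723, -0.0]
wrist_force: [0.1, -0.1, -0.7]
grip_width: 0.31
gripper_force: 30.0
```

```bash
python3 - <<'E'
from h import *
s=sensors.state();print(s["eef_pos"],s["wrist_force"],s["q"].round(2))
c=imaging.camera_params("wrist");p,d=imaging.snapshot("wrist");np.savez("pics/w7.npz",p=p,d=d,**c);cv2.imwrite("pics/w7.png",p[:,:,::-1])
t,td=imaging.snapshot("scene");cv2.imwrite("pics/s7.png",cv2.resize(t[150:310,190:430,::-1],None,fx=2,fy=2))
a=cv2.imread("pics/w7.png");b=cv2.imread("pics/s7.png");o=np.zeros((384,800,3),np.uint8);o[:,:400]=cv2.resize(a,(400,384));o[:320,400:]=b[:,:400];cv2.imwrite("pics/m7.png",o)
print(proj(c,(.4881,-.2868,.044)))
E
```

```text
[ 0.48838353 -0.28485874  0.17440765] [ 0.10076073 -0.13887813 -0.73166418] [-0.57  0.12  1.92  0.    1.11 -1.1 ]
(np.float64(253.67495873750164), np.float64(184.2007890057659))
```

View pics/m7.png

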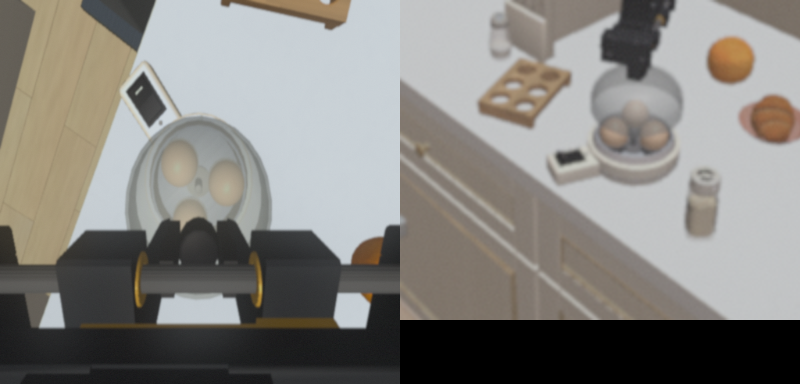

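The lid hangs level above the cooker with three eggs visible underneath; nothing else is disturbed.

Request:
{"api": "move_arm", "payload": {"plan": [{"tx": 0.05, "ty": -0.1, "tz": -1, "ax": 0, "ay": 0, "az": 0, "hand": 2.5}, {"tx": 0.05, "ty": -0.1, "tz": -2.5, "ax": 0, "ay": 0, "az": 0, "hand": 2.5}, {"tx": 0.05, "ty": -0.1, "tz": -3.8, "ax": 0, "ay": 0, "az": 0, "hand": 2.5}, {"tx": 0.05, "ty": -0.1, "tz": -4.3, "ax": 0, "ay": 0, "az": 0, "hand": 2.5}, {"tx": 0.05, "ty": -0.1, "tz": -4.7, "ax": 0, "ay": 0, "az": 0, "hand": 2.5}, {"tx": 0.05, "ty": -0.1, "tz": -5.1, "ax": 0, "ay": 0, "az": 0, "hand": 2.5}, {"tx": 0.05, "ty": -0.1, "tz": -5.4, "ax": 0, "ay": 0, "az": 0, "hand": 2.5}, {"tx": 0.05, "ty": -0.1, "tz": -5.4, "ax": 0, "ay": 0, "az": 0, "hand": 2.5}]}}

```text
time: 15.05
eef_pos: [0.4891, -0.2869, 0.1202]
ee_rot: [-1.569, -2.722, -0.001]
wrist_force: [0.2, 2.0, -0.8]
grip_width: 0.311
gripper_force: 30.0
```

Request:
{"api": "move_arm", "payload": {"plan": [{"tx": 0, "ty": 0, "tz": -0.15, "ax": 0, "ay": 0, "az": 0, "hand": 2.5}, {"tx": 0, "ty": 0, "tz": -0.25, "ax": 0, "ay": 0, "az": 0, "hand": 2.5}, {"tx": 0, "ty": 0, "tz": -0.25, "ax": 0, "ay": 0, "az": 0, "hand": 2.5}]}}

```text
time: 15.42
eef_pos: [0.4894, -0.2869, 0.1196]
ee_rot: [1.568, 2.722, 0.001]
wrist_force: [-3.4, 5.4, 8.8]
grip_width: 0.309
gripper_force: 30.0
```

Request:
{"api": "move_arm", "payload": {"plan": [{"tx": -0.1, "ty": 0.15, "tz": 0, "ax": 0, "ay": 0, "az": 0, "hand": 2.5}, {"tx": -0.1, "ty": 0.15, "tz": 0, "ax": 0, "ay": 0, "az": 0, "hand": 2.5}, {"tx": -0.1, "ty": 0.15, "tz": -0.05, "ax": 0, "ay": 0, "az": 0, "hand": 2.5}, {"tx": -0.1, "ty": 0.15, "tz": -0.05, "ax": 0, "ay": 0, "az": 0, "hand": 2.5}]}}

```text
time: 15.92
eef_pos: [0.4889, -0.2859, 0.1191]
ee_rot: [1.568, 2.72, 0.0]
wrist_force: [-2.4, 3.4, 9.1]
grip_width: 0.305
gripper_force: 30.0
```

Request:
{"api": "move_arm", "payload": {"plan": [{"tx": 0, "ty": 0, "tz": 0, "ax": 0, "ay": 0, "az": 0, "hand": 3.5}, {"tx": 0, "ty": 0, "tz": 0, "ax": 0, "ay": 0, "az": 0, "hand": 5}, {"tx": 0, "ty": 0, "tz": 0, "ax": 0, "ay": 0, "az": 0, "hand": 5}, {"tx": 0, "ty": 0, "tz": 1, "ax": 0, "ay": 0, "az": 0, "hand": 5}, {"tx": 0, "ty": 0, "tz": 4, "ax": 0, "ay": 0, "az": 0, "hand": 5}, {"tx": 0, "ty": 0, "tz": 8, "ax": 0, "ay": 0, "az": 0, "hand": 5}, {"tx": -1, "ty": 1, "tz": 11, "ax": 0, "ay": 0, "az": 0, "hand": 5}, {"tx": -1, "ty": 1, "tz": 11, "ax": 0, "ay": 0, "az": 0, "hand": 5}]}}

```text
time: 16.92
eef_pos: [0.4796, -0.2764, 0.231]
ee_rot: [1.565, 2.716, -0.0]
wrist_force: [0.3, -0.6, -0.6]
grip_width: 0.566
gripper_force: 0.0
```

```bash
python3 - <<'E'
from h import *
from scipy.optimize import least_squares
s=sensors.state();print(s["eef_pos"],s["wrist_force"])
c=imaging.camera_params("wrist");p,d=imaging.snapshot("wrist")
K=c["mtx"];M=c["cam_to_world"];v,u=np.mgrid[:384,:512]
P=np.stack([(u-K[0,2])/K[0,0]*d,-(v-K[1,2])/K[1,1]*d,-d],-1)@M[:3,:3].T+M[:3,3]
hs=cv2.cvtColor(p,cv2.COLOR_RGB2HSV)
r=np.hypot(P[...,0]-.4881,P[...,1]+.2868)
m=(d>0)&(r<.025)&(P[...,2]<.15)&(P[...,2]>.1)&(hs[...,2]<60)
q=P[m];t=q[q[:,2]>q[:,2].max()-.004];print("knob top z",np.percentile(q[:,2],98),"centre",(t.min(0)+t.max(0))/2)
m=(d>0)&(r<.06)&(r>.02)&(P[...,2]<.115)&(P[...,2]>.06);q=P[m];print("dome pts",len(q))
f=lambda a:np.linalg.norm(q-a[:3],axis=1)-a[3];g=least_squares(f,[.488,-.287,.03,.08],loss="soft_l1",f_scale=.002);print("sphere",g.x,np.abs(g.fun).mean())
m=np.zeros((384,512),np.uint8);m[20:190,90:250]=(hs[20:190,90:250,2]<80)&(d[20:190,90:250]>0)&(np.hypot(P[20:190,90:250,0]-.392,P[20:190,90:250,1]+.247)<.04)
k=max(cv2.findContours(m,0,1)[0],key=cv2.contourArea);e=cv2.minAreaRect(k);B=[onz(c,*q,.041)[:2] for q in cv2.boxPoints(e)];print("rocker",onz(c,*e[0],.041),np.round(B,4).tolist())
dv=np.array([-.9255,.3787]);q=P[m>0];l=(q[:,:2]-[.4881,-.2868])@dv
for a in np.arange(.08,.128,.004):
    w=q[(l>=a)&(l<a+.004)];print(round(a,3),len(w),np.median(w[:,2]).round(4) if len(w) else "")
x0,y0=[max(0,int(e[0][i])-50) for i in (0,1)]
o=np.zeros((400,800,3),np.uint8);o[:,:400]=cv2.resize(p[y0:y0+100,x0:x0+100,::-1],(400,400));t,_=imaging.snapshot("scene");o[:,400:]=cv2.resize(t[180:260,250:330,::-1],(400,400));cv2.imwrite("pics/m8.png",o)
E
```

```text
[ 0.47961785 -0.27644091  0.23096998] [ 0.2510686  -0.56718396 -0.61208442]
knob top z 0.1298963668675732 centre [ 0.48457121 -0.27918499  0.12833353]
dome pts 8103
sphere [ 0.48795305 -0.28678124 -0.0028027   0.10968161] 0.0007150022820962699
rocker [ 0.39121383 -0.24723575  0.041     ] [[0.3678, -0.2527], [0.3776, -0.2286], [0.4149, -0.2417], [0.4054, -0.2667]]
0.08 0 
0.084 63 0.0375
0.088 72 0.04
0.092 79 0.0398
0.096 76 0.0396
0.1 79 0.0395
0.104 84 0.0397
0.108 84 0.0414
0.112 61 0.0424
0.116 73 0.0441
0.12 69 0.0445
0.124 10 0.036
```

View pics/m8.png

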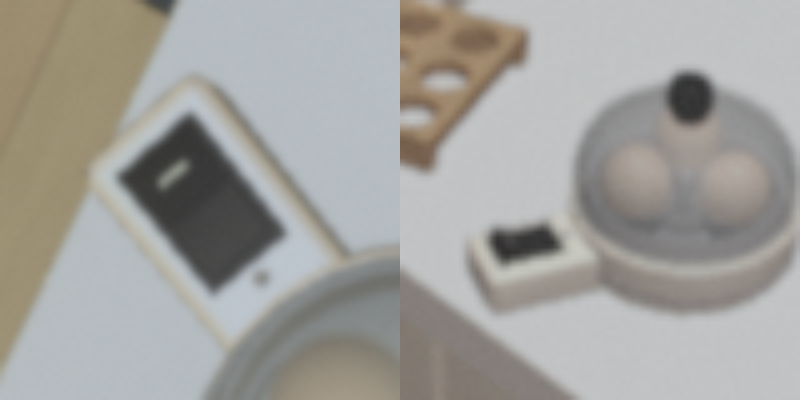

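The lid is home: its dome centre is within 0.2 mm of the axis and the knob top is at 0.130. The rocker still sits up at its outer end (about 0.1045–0.124 m from the axis). I'll press it with closed fingertips.

Request:
{"api": "move_arm", "payload": {"plan": [{"tx": -4, "ty": 1.5, "tz": 0, "ax": 0, "ay": 0, "az": 9, "hand": 0}, {"tx": -8, "ty": 3, "tz": 0, "ax": 0, "ay": 0, "az": 19, "hand": 0}, {"tx": -10, "ty": 3.5, "tz": 0, "ax": 0, "ay": 0, "az": 29, "hand": 0}, {"tx": -10, "ty": 3.5, "tz": -4, "ax": 0, "ay": 0, "az": 37.6, "hand": 0}, {"tx": -10, "ty": 3.5, "tz": -10, "ax": 0, "ay": 0, "az": 37.6, "hand": 0}, {"tx": -10, "ty": 3.5, "tz": -15, "ax": 0, "ay": 0, "az": 37.6, "hand": 0}, {"tx": -10, "ty": 3.5, "tz": -15.5, "ax": 0, "ay": 0, "az": 37.6, "hand": 0}, {"tx": -10, "ty": 3.5, "tz": -15.5, "ax": 0, "ay": 0, "az": 37.6, "hand": 0}, {"tx": -10, "ty": 3.5, "tz": -15.5, "ax": 0, "ay": 0, "az": 37.6, "hand": 0}]}}

```text
time: 18.15
eef_pos: [0.3798, -0.2418, 0.0743]
ee_rot: [0.607, 3.079, -0.003]
wrist_force: [-0.5, 0.1, 0.6]
grip_width: 0.003
gripper_force: 0.0
```

Position good. Tips are at 0.066; press to TCP about 0.048.

Request:
{"api": "move_arm", "payload": {"plan": [{"tx": 0, "ty": 0, "tz": -1, "ax": 0, "ay": 0, "az": 0, "hand": 0}, {"tx": 0, "ty": 0, "tz": -1.8, "ax": 0, "ay": 0, "az": 0, "hand": 0}, {"tx": 0, "ty": 0, "tz": -2.2, "ax": 0, "ay": 0, "az": 0, "hand": 0}, {"tx": 0, "ty": 0, "tz": -2.5, "ax": 0, "ay": 0, "az": 0, "hand": 0}, {"tx": 0, "ty": 0, "tz": -2.6, "ax": 0, "ay": 0, "az": 0, "hand": 0}, {"tx": 0, "ty": 0, "tz": -2.65, "ax": 0, "ay": 0, "az": 0, "hand": 0}, {"tx": 0, "ty": 0, "tz": -2.65, "ax": 0, "ay": 0, "az": 0, "hand": 0}]}}

```text
time: 19.02
eef_pos: [0.3778, -0.2405, 0.0486]
ee_rot: [-0.607, -3.08, -0.001]
wrist_force: [-12.3, 6.5, 30.7]
grip_width: 0.004
gripper_force: 15.4
```

Request:
{"api": "move_arm", "payload": {"plan": [{"tx": 0, "ty": 0, "tz": 0.5, "ax": 0, "ay": 0, "az": 0, "hand": 0}, {"tx": 0, "ty": 0, "tz": 3, "ax": 0, "ay": 0, "az": 0, "hand": 0}, {"tx": 0, "ty": 0, "tz": 8, "ax": 0, "ay": 0, "az": 0, "hand": 0}, {"tx": 0, "ty": 0, "tz": 14, "ax": 0, "ay": 0, "az": 0, "hand": 0}, {"tx": 2, "ty": 0, "tz": 19, "ax": 0, "ay": 0, "az": -5, "hand": 0}, {"tx": 2, "ty": 0, "tz": 19, "ax": 0, "ay": 0, "az": -5, "hand": 0}, {"tx": 2, "ty": 0, "tz": 19, "ax": 0, "ay": 0, "az": -5, "hand": 0}]}}

```text
time: 19.9
eef_pos: [0.3977, -0.2403, 0.2348]
ee_rot: [-0.74, -3.052, -0.001]
wrist_force: [0.3, 0.4, -0.9]
grip_width: 0.001
gripper_force: 0.0
```

```bash
python3 - <<'E'
from h import *
from scipy.optimize import least_squares
s=sensors.state();print(s["eef_pos"],s["wrist_force"])
c=imaging.camera_params("wrist");p,d=imaging.snapshot("wrist")
K=c["mtx"];M=c["cam_to_world"];v,u=np.mgrid[:384,:512]
P=np.stack([(u-K[0,2])/K[0,0]*d,-(v-K[1,2])/K[1,1]*d,-d],-1)@M[:3,:3].T+M[:3,3]
hs=cv2.cvtColor(p,cv2.COLOR_RGB2HSV)
dv=np.array([-.9255,.3787]);n=np.array([.3787,.9255]);x=P[...,:2]-[.4881,-.2868]
l=x@dv;w=np.abs(x@n)<.009
for a in np.arange(.084,.128,.004):
    m=(d>0)&w&(l>=a)&(l<a+.004)&(P[...,2]<.06)&(P[...,2]>.02);print(round(a,3),m.sum(),np.median(P[m][:,2]).round(4) if m.any() else "")
r=np.hypot(*x.reshape(-1,2).T).reshape(l.shape)
m=(d>0)&(r<.06)&(r>.02)&(P[...,2]<.115)&(P[...,2]>.06);q=P[m];g=least_squares(lambda a:np.linalg.norm(q-a[:3],axis=1)-a[3],[.488,-.287,0,.11],loss="soft_l1",f_scale=.002);print("sphere",len(q),g.x)
E
```

```text
[ 0.39773158 -0.24027643  0.23480037] [ 0.28397754  0.44302986 -0.88621896]
0.084 23 0.0366
0.088 43 0.0451
0.092 48 0.0439
0.096 51 0.0421
0.1 48 0.0407
0.104 46 0.0396
0.108 46 0.0395
0.112 47 0.0396
0.116 45 0.0397
0.12 52 0.0393
0.124 50 0.036
sphere 455 [ 0.48813259 -0.28716445  0.0125522   0.09621627]
```

The outer half now lies level at 0.0395 and the inner half is up, so the switch is on.

```bash
python3 -c "
from rig import finish_job; print(finish_job())"
```

```text
the job is handed in; nothing more can be done
None
```

The egg stands in its seat (within 0.3 mm of it), the lid is home and the rocker measures on; the job was handed in at about 20 s, with the other two eggs in their seats and no contact with the salt shaker or spice jar noticed.

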